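# Lay out the gearbox gears in their trays

## Task

Put the four toothed gears away, one in each grey tray, matched by size: the smallest gear in the smallest tray and so on up to the largest in the largest, each lying flat on its tray's floor with the hub up. Set them down gently onto the floor of the tray, do not let them drop. Leave the smooth round pulley and the square flange where they lie.

Things in the scene. Friction and masses are not known exactly. Their poses are not given: they have to be found in the camera images.
- gear_small: The smallest of the four steel gears: toothed rim 46 mm across the tooth tips, 14 thick; on top, in its centre, a plain round hub 26 wide and 30 tall with a dark bore (44 tall in all). Loose, lying flat, hub up. Origin: centre of its underside; z up along the hub axis. About 0.18 kg, up to a third more or less.
- gear_medium: The second smallest of the four steel gears: toothed rim 62 mm across the tooth tips, 14 thick; on top, in its centre, a plain round hub 26 wide and 30 tall with a dark bore (44 tall in all). Loose, lying flat, hub up. Origin: centre of its underside; z up along the hub axis. About 0.28 kg, up to a third more or less.
- gear_large: The second largest of the four steel gears: toothed rim 80 mm across the tooth tips, 14 thick; on top, in its centre, a plain round hub 26 wide and 30 tall with a dark bore (44 tall in all). Loose, lying flat, hub up. Origin: centre of its underside; z up along the hub axis. About 0.42 kg, up to a third more or less.
- gear_largest: The largest of the four steel gears: toothed rim 98 mm across the tooth tips, 14 thick; on top, in its centre, a plain round hub 26 wide and 30 tall with a dark bore (44 tall in all). Loose, lying flat, hub up. Origin: centre of its underside; z up along the hub axis. About 0.58 kg, up to a third more or less.
- tray_small: The smallest of four square open grey plastic trays, for the 46 mm gear: inside 68 x 68 mm, outside 76 x 76, walls 4 thick, rim 22 above the bench, floor 4 thick (its upper face is 4 above the bench). Fixed to the bench. Origin: centre of its underside, on the bench; x and y along its sides, z up.
- tray_medium: The second smallest of four square open grey plastic trays, for the 62 mm gear: inside 84 x 84 mm, outside 92 x 92, walls 4 thick, rim 22 above the bench, floor 4 thick (its upper face is 4 above the bench). Fixed to the bench. Origin: centre of its underside, on the bench; x and y along its sides, z up.
- tray_large: The second largest of four square open grey plastic trays, for the 80 mm gear: inside 102 x 102 mm, outside 110 x 110, walls 4 thick, rim 22 above the bench, floor 4 thick (its upper face is 4 above the bench). Fixed to the bench. Origin: centre of its underside, on the bench; x and y along its sides, z up.
- tray_largest: The largest of four square open grey plastic trays, for the 98 mm gear: inside 120 x 120 mm, outside 128 x 128, walls 4 thick, rim 22 above the bench, floor 4 thick (its upper face is 4 above the bench). Fixed to the bench. Origin: centre of its underside, on the bench; x and y along its sides, z up.
- pulley: Not a gear: a round steel disc with a smooth rim, 72 mm across, 14 thick; on top, in its centre, a plain round hub 26 wide and 30 tall with a dark bore (44 tall in all). Loose, lying flat, hub up. Origin: centre of its underside; z up along the hub axis. To be left alone.
- flange: Not a gear: a square steel plate 66 x 66 mm, 14 thick, with a bolt hole in each corner; on top, in its centre, a plain round hub 26 wide and 30 tall with a dark bore (44 tall in all). Loose, lying flat, hub up. Origin: centre of its underside; z up along the hub axis. To be left alone.
There are look-alikes about, which are no part of the job. What is shaped like the gear_medium but green or white is not meant. Leave any green look-alike of the tray_largest alone.

How it is judged (in metres and radians):
At the end, for the whole second after the job is handed in: Each of the four gears lies flat (within about 4.5 degrees) on the floor of the tray of its own size, hub up, its centre within 18 mm of the tray's centre (anywhere inside the walls will do), at rest and released (horizontal distance between gear_small and tray_small below 0.018 m and z of gear_small in the frame of tray_small between 0.002 and 0.0065 m and angle between each of gear_small, gear_medium, gear_large, gear_largest's own z axis and vertical below 0.08 rad and linear speed of each of gear_small, gear_medium, gear_large, gear_largest below 0.02 m/s and contact force between each of gear_small, gear_medium, gear_large, gear_largest and the fingers below 0.1 N and horizontal distance between gear_medium and tray_medium below 0.018 m and z of gear_medium in the frame of tray_medium between 0.002 and 0.0065 m and horizontal distance between gear_large and tray_large below 0.018 m and z of gear_large in the frame of tray_large between 0.002 and 0.0065 m and horizontal distance between gear_largest and tray_largest below 0.018 m and z of gear_largest in the frame of tray_largest between 0.002 and 0.0065 m); the robot touches nothing.
It fails at once if a gear is dropped or knocked flying (over 0.5 m/s out of the fingers: a fall of more than about 13 mm) ((contact force between gear_small and the fingers below 0.1 N and linear speed of gear_small above 0.5 m/s) or (contact force between gear_medium and the fingers below 0.1 N and linear speed of gear_medium above 0.5 m/s) or (contact force between gear_large and the fingers below 0.1 N and linear speed of gear_large above 0.5 m/s) or (contact force between gear_largest and the fingers below 0.1 N and linear speed of gear_largest above 0.5 m/s)).
It fails at once if the pulley is moved by more than 15 mm or tipped (distance of pulley from where it was at the start of the episode above 0.015 m or angle between pulley's own z axis and vertical above 0.2 rad).
It fails at once if the flange is moved by more than 15 mm or tipped (distance of flange from where it was at the start of the episode above 0.015 m or angle between flange's own z axis and vertical above 0.2 rad).
It also fails if it takes over 102 s, if anything falls off the work surface, if the arm or the gripper's body presses on something with over 40 N, if the wrist force passes 120 N, or if a joint passes its speed limit or range.

## Robot

A 7-joint arm with a two-finger parallel gripper is mounted at the origin on the work surface. World frame = base frame: x ahead of the robot, y to its left, z up, the work surface at z = 0. Lengths are in mm, angles in degrees, forces in N, time in s.
With the tool pointing down it reaches from about 350 to 900 mm from the base axis. Payload 8.1 kg.
Tool frame: the origin (TCP) lies midway between the tips of the shut fingers; the grasp point (between the pads) lies 19 mm behind it (manip.grip_point_offset is the distance from the TCP to the grasp point, in mm); x points along the fingers, y is the direction in which the jaws open and shut, and the axes are right-handed (so a half turn about x gives the same grasp; the last joint's range is limited). The gripper opens to 85 mm and grips with 20 to 120 N. Pads are 22 mm wide; open, the fingers measure 114 mm over their backs; the gripper's body (76 mm by 85 mm) begins 54 mm behind the grasp point. The pads swing forward as they close: fully open they stand 13 mm farther back than shut.
Start: joints at [-77.727, 24.895, 1.432, 90.138, -0.665, 64.973, -4.303], TCP at [194.732, 593.903, 231.323] pointing down, gripper open.
Joint ranges: [-149.89, 149.89], [-25.12, 119.58], [-72.63, 75.52], [4.76, 147.25], [-75.54, 255.54], [6.69, 114.76], [-157.13, 157.13]. Speed limits (degrees/s): [127.2, 127.2, 172.46, 172.46, 180, 180, 180].

## Interface

Orientations are given as [roll, pitch, yaw] about the fixed x, y, z axes, in that order (R = Rz(yaw) Ry(pitch) Rx(roll)).
In Python, from cell import manip gives the robot as it stands. The module is installed in compiled form; this text tells all that it offers.
- The arm moves only by the tool arm_command, never from a script. Its argument "commands" is a list of rows, each a list of 6 numbers: the shift along the tool's x, y, z as a fraction of full scale, then the turn, a rotation vector about the tool's x, y, z as a fraction of full scale. In form: [[tx, ty, tz, rx, ry, rz], ...]. A call has 1 to 10 rows; each row shifts and turns the pose as measured when the row begins, along the tool's axes as they then stand; what a row does not reach is not made up. Full scale, the value 1, is 0.025 m for a shift and 0.1 rad for a turn. A row lasts 1/12 s, in which the tool goes at most 41.7 mm and 7.16 degrees, less where a joint would pass 70% of its speed; a pose out of reach is approached as far as the arm can. A call with a number of a shift or a turn outside -1 to 1 is refused whole. A call with a gripper value outside its range is refused whole. "grip" is the opening, from 0 (shut) to 1 (fully open), set as the call begins (left out, the last holds). The fingers move at their own pace and stop on an object; the grip force is fixed at half the most. Time passes only in rows, so rows that do not move let the fingers close. It gives the time, the measured TCP pose, the force and the opening at its end, in the units of the state.
- manip.sense(): the state, without advancing time (a new reading comes with each control period).
- manip.camera(name): name is "scene" or "top" or "wrist"; returns a dict with "image" (420x560x3 uint8, red, green, blue), "range_z" (420x560 float32, mm along the optical axis (not along the pixel's ray), 0 where there is no reading), "fx", "fy", "cx", "cy" (pixels), "R" (3x3) and "t" (3): a world point X has camera coordinates R X + t; the wrist camera has in their place "mount" (4x4, takes a point from camera to tool coordinates, whose origin is the TCP and whose axes are the tool frame's). Camera axes: x right, y down, z forward; pixel columns grow to the right and rows downward; lengths in mm; the calibration is good to about 2 mm. A picture is of the moment at which its call begins: read the wrist's pose just before it.
- manip.close_job(): hands the job in, once; it reports no verdict.
The state is a dict: "clock": time; "joint_positions": joint angles; "dq": joint speeds; "tau": joint torques, N m; "ee_pos": TCP position; "eef_rot": TCP orientation; "force": force on the tool from outside, world axes, zero at the start; "wrist_torque": the same for the moment, N m; "finger_gap": finger opening in mm.
Only numpy, scipy, OpenCV 4.12 (cv2) and the standard library are available. Lean on these libraries where they do the work, as an engineer would, in place of code of your own. Each camera call takes 0.05 s, during which the arm holds its last target.

## Working session

There is one attempt and no reset: what is moved stays moved. The work goes in short steps, Python scripts to look and compute and a tool call to move; the robot and the scene stay as the last step left them, time stands still between calls to the robot, and variables do not carry over. Pictures are saved under pics/ and viewed, and the job is handed in when it is done.

Besides the shell and the picture viewer there is one more tool, called after "Emit:" as name([rows], argument=value, ...), one row to a line, values as JSON. arm_command: Moves the arm, as the interface text tells. Its arguments: {"type":"object","properties":{"commands":{"type":"array","items":{"type":"array","items":{"type":"number"}}},"grip":{"type":"number"}},"required":["commands"]}

```bash
mkdir -p pics
python3 - <<'E'
from cell import manip
import cv2,numpy as np
s=manip.sense(); print(s)
for n in ["scene","top"]:
    c=manip.camera(n); cv2.imwrite(f"pics/{n}0.png",c["image"][:,:,::-1]); np.savez(f"{n}0.npz",**c)
    print(n,c["fx"],c["fy"],c["cx"],c["cy"],c["R"],c["t"])
E
```

```text
{'clock': 0.0, 'joint_positions': array([-77.72583721,  24.93530564,   1.4318284 ,  90.18846274,
        -0.66442018,  64.97350695,  -4.30100486]), 'dq': array([-0.03017744, -0.07495789, -0.08695947,  0.03950806,  0.05981067,
        0.16549058, -0.04945525]), 'tau': array([-3.90142777e-04, -6.70456767e+01,  1.02465637e+00, -3.16223288e+01,
        1.52597646e-02,  1.20962519e-02, -1.31036191e-05]), 'ee_pos': array([194.62781389, 593.39806707, 230.54290791]), 'eef_rot': array([ -84.41102506,   89.91103222, -102.5666212 ]), 'force': array([ 0.84377743, -0.09900402,  0.41471198]), 'wrist_torque': array([ 0.04113892, -0.01102285,  0.00189465]), 'finger_gap': 85.56302671331623}
scene 459.9958111266072 459.9958111266072 284.7163743275465 207.84143084281584 [[-0.78901007  0.61437926 -0.00111065]
 [ 0.46042157  0.59009267 -0.66317616]
 [-0.40678629 -0.52376404 -0.74846252]] [ 397.7276539  -203.06755926 1488.09409616]
top 399.19963769896424 399.19963769896424 282.0187461044325 208.4650885510736 [[ 0.02604532 -0.99959413 -0.01154158]
 [-0.98900032 -0.02408423 -0.14593944]
 [ 0.14560224  0.01521566 -0.9892262 ]] [ -7.96876027 507.20789873 926.17278557]
```

View pics/scene0.png

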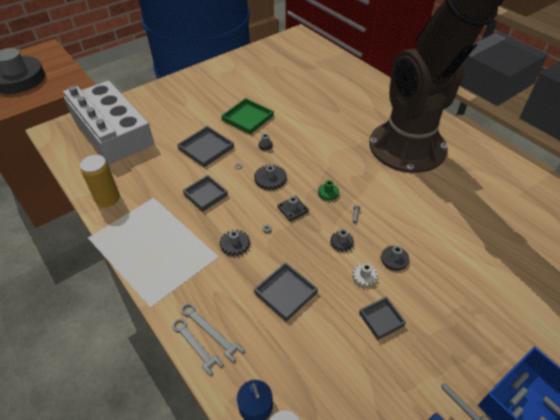

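View pics/top0.png

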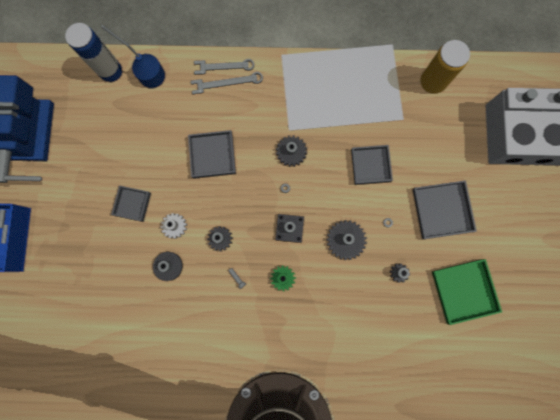

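Top view: gears at (400,272) small, (219,238) medium, (291,151) large, (346,240) largest. Possible confusions are the pulley (168,265), flange (289,228), white gear (174,225) and green gear (282,278). Grey trays at (131,204), (371,165), (212,155) and (443,210), with a green look-alike at (466,291). I'll check this in an enlarged crop and take measurements.

```bash
cat > h.py <<'E'
import numpy as np,cv2
def ld(n): return dict(np.load(n+".npz"))
def ray(c,u,v):
    d=np.array([(u-c["cx"])/c["fx"],(v-c["cy"])/c["fy"],1.0]); R=c["R"]; return -R.T@c["t"], R.T@d
def onplane(c,u,v,z):
    o,d=ray(c,u,v); return o+d*(z-o[2])/d[2]
def proj(c,X):
    p=c["R"]@np.asarray(X,float)+c["t"]; return np.array([c["fx"]*p[0]/p[2]+c["cx"],c["fy"]*p[1]/p[2]+c["cy"]])
def tri(c1,p1,c2,p2):
    o1,d1=ray(c1,*p1);o2,d2=ray(c2,*p2)
    A=np.stack([d1,-d2],1); s=np.linalg.lstsq(A,o2-o1,rcond=None)[0]
    a=o1+s[0]*d1;b=o2+s[1]*d2; return (a+b)/2,np.linalg.norm(a-b)
E
python3 - <<'E'
from h import *
t=ld("top0");s=ld("scene0")
a=t["image"][120:330,100:500,::-1]; cv2.imwrite("pics/topc.png",cv2.resize(a,None,fx=2,fy=2,interpolation=cv2.INTER_CUBIC))
a=s["image"][90:350,170:420,::-1]; cv2.imwrite("pics/scenec.png",cv2.resize(a,None,fx=2.3,fy=2.3,interpolation=cv2.INTER_CUBIC))
for n,c in (("top",t),("scene",s)):
    hsv=cv2.cvtColor(c["image"],cv2.COLOR_RGB2HSV)
    m=((hsv[...,1]<70)&(hsv[...,2]<130)).astype(np.uint8)*255
    cs,_=cv2.findContours(m,cv2.RETR_EXTERNAL,cv2.CHAIN_APPROX_NONE)
    for k in cs:
        A=cv2.contourArea(k)
        if 80<A<5000:
            r=cv2.minAreaRect(k); u,v=r[0]
            p=onplane(c,u,v,7); print(n,np.round(r[0]),np.round(r[1],1),round(r[2]),A,p.round())
E
```

```text
top [280. 396.] [ 47. 104.] 90 2040.5 [71. -1.  7.]
top [235. 278.] [22.3  7.8] 49 105.5 [338. 114.   7.]
top [399. 273.] [18. 18.] 90 230.0 [ 361. -282.    7.]
top [167. 266.] [28. 28.] 90 638.0 [363. 283.   7.]
top [220. 238.] [23. 24.] 0 401.0 [434. 158.   7.]
top [346. 240.] [39.  38.6] 37 1107.0 [ 438. -154.    7.]
top [289. 228.] [26.5 26.3] 6 639.5 [464. -14.   7.]
top [  4. 226.] [32.  7.] 90 111.0 [451. 699.   7.]
top [131. 203.] [33.7 31.8] 14 972.0 [516. 385.   7.]
top [444. 209.] [53.8 56.1] 81 2763.5 [ 519. -396.    7.]
top [371. 164.] [37.5 38.7] 85 1351.5 [ 630. -217.    7.]
top [291. 150.] [29. 30.] 90 659.0 [661. -14.   7.]
top [211. 154.] [44.  45.3] 84 1883.5 [648. 190.   7.]
top [551. 134.] [22. 16.] 90 292.0 [ 719. -673.    7.]
top [524. 134.] [22.6 21.2] 45 389.0 [ 719. -603.    7.]
top [  8. 108.] [18.8 12.9] 11 169.5 [759. 725.   7.]
top [553.  97.] [12. 12.] 90 99.5 [ 819. -685.    7.]
top [526.  96.] [12.1 20.9] 73 178.5 [ 819. -617.    7.]
top [522. 126.] [73. 77.] 0 1913.5 [ 738. -602.    7.]
top [ 26. 128.] [ 53. 107.] 0 446.0 [705. 671.   7.]
top [226.  
[... 1123 characters left out ...]
8. 110.] [ 9. 16.] 90 121.0 [ 663. -739.    7.]
scene [504. 134.] [134.3  15.7] 29 1396.0 [-283.  164.    7.]
scene [108. 100.] [ 9. 16.] 90 110.0 [ 664. -822.    7.]
scene [102. 134.] [102.4  51.9] 20 1712.5 [ 758. -653.    7.]
scene [ 82. 102.] [41.1  8.7] 52 224.0 [ 743. -861.    7.]
scene [100.  90.] [15.  9.] 0 101.5 [ 663. -900.    7.]
scene [406.  78.] [41.4 24.7] 81 708.5 [-278. -261.    7.]
scene [18. 68.] [45.7 46.2] 77 1480.5 [  853. -1229.     7.]
scene [164.  52.] [ 46.7 172.4] 70 2642.5 [ 349. -992.    7.]
scene [324.  33.] [85.6  4.1] 31 261.5 [-257. -705.    7.]
scene [336.  14.] [64.9  4.2] 29 204.5 [-412. -801.    7.]
scene [280.  16.] [31. 11.] 90 256.5 [-206. -950.    7.]
```

View pics/topc.png

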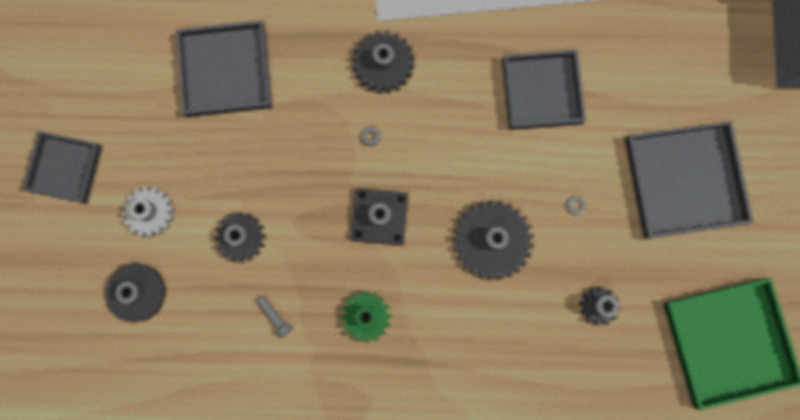

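View pics/scenec.png

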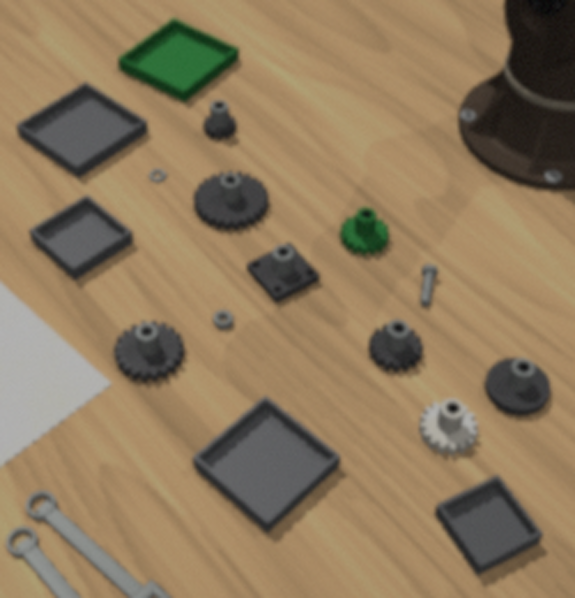

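Run:
```python
from h import *
from cell import manip
from scipy.spatial.transform import Rotation as Ro
t=ld("top0");s=ld("scene0")
T=lambda p:np.array(p)/2+[100-.25,120-.25]
S=lambda p:np.array(p)/2.3+[170-.3,90-.3]
H={"small":((607,306),(219,106)),"medium":((235,235),(399,328)),"large":((383,54),(148,331)),"largest":((497,238),(230,181)),"pulley":((126,292),(522,367)),"flange":((380,213),(283,254))}
for k,(a,b) in H.items():
    a,b=T(a),S(b); X,e=tri(t,a,s,b)
    print("hub",k,X.round(1),"gap",round(e,1),"top@44",onplane(t,*a,44).round(1)[:2],"scene@44",onplane(s,*b,44).round(1)[:2])
Q={"small":([(39,132),(102,146),(86,203),(24,190)],[(499,478),(540,530),(485,575),(437,516)]),
"medium":([(501,57),(576,51),(584,123),(510,129)],[(86,197),(132,238),(79,278),(31,238)]),
"large":([(177,31),(264,22),(272,106),(185,116)],[(266,400),(339,461),(267,530),(194,464)]),
"largest":([(626,137),(732,123),(750,221),(645,238)],[(86,84),(147,127),(84,175),(18,130)])}
for k,(a,b) in Q.items():
    a,b=T(a),S(b)
    # match by world coords at z=22
    A=np.array([onplane(t,*p,22) for p in a]);B=np.array([onplane(s,*p,22) for p in b])
    X=[]
    for i in range(4):
        j=np.argmin(np.linalg.norm(A[i]-B,axis=1)); X.append(tri(t,a[i],s,b[j])[0])
    X=np.array(X); side=np.linalg.norm(A-np.roll(A,1,0),axis=1)
    yaw=np.degrees(np.arctan2(*(A[1]-A[0])[[1,0]]))
    print("tray",k,"tri",X.mean(0).round(1),"z",X[:,2].round(),"top@22",A.mean(0).round(1),"scene@22",B.mean(0).round(1),"sides",side.round(),"yaw",round(yaw%90))
st=manip.sense(); print(Ro.from_euler("xyz",st["eef_rot"],degrees=True).as_matrix().round(3))
```

```text
hub small [ 361.9 -284.2   37.3] gap 0.9 top@44 [ 361.6 -281.9] scene@44 [ 366.8 -277.9]
hub medium [433.7 157.7  39. ] gap 0.2 top@44 [433.4 156.7] scene@44 [436.7 160.4]
hub large [660.8 -13.7  39.4] gap 0.6 top@44 [659.6 -13.9] scene@44 [662.4 -10.2]
hub largest [ 438.7 -155.4   36.3] gap 1.2 top@44 [ 437.7 -153.8] scene@44 [ 443.8 -149.3]
hub pulley [363.9 282.3  39.9] gap 2.2 top@44 [363.1 281.9] scene@44 [367.7 283.3]
hub flange [464.6 -14.7  35.7] gap 0.5 top@44 [463.9 -14.8] scene@44 [469.3  -8.6]
tray small tri [514.5 383.8   7.2] z [ 6. -4.  8. 19.] top@22 [512.7 377.5  22. ] scene@22 [521.2 388.7  22. ] sides [74. 81. 73. 79.] yaw 79
tray medium tri [ 629.4 -216.8    4.3] z [3. 1. 9. 3.] top@22 [ 625.  -213.5   22. ] scene@22 [ 636.  -200.6   22. ] sides [92. 94. 92. 92.] yaw 6
tray large tri [647.8 187.6   5.8] z [7. 5. 7. 5.] top@22 [643.3 184.2  22. ] scene@22 [653.7 195.5  22. ] sides [111. 110. 109. 109.] yaw 7
tray largest tri [ 518.6 -394.8    5.9] z [ 3.  2. 14.  5.] top@22 [ 516.8 -389.7   22. ] scene@22 [ 525.9 -376.4   22. ] sides [125. 132. 122. 129.] yaw 9
[[-0.     0.312  0.95 ]
 [-0.001  0.95  -0.312]
 [-1.    -0.001  0.   ]]
```

Run:
```python
from h import *
for n in("top0","scene0"):
    c=ld(n); v,u=np.mgrid[:420,:560]; z=c["range_z"]
    P=np.stack([(u-c["cx"])/c["fx"]*z,(v-c["cy"])/c["fy"]*z,z],-1)
    W=(P-c["t"])@c["R"]; W[z==0]=np.nan
    def st(x,y,r):
        m=(np.hypot(W[...,0]-x,W[...,1]-y)<r); h=W[m][:,2]; return np.percentile(h,[1,5,50,95,99]).round(1),m.sum()
    for k,x,y,r in [("table",560,60,30),("table",400,0,30),("small",362,-283,12),("medium",434,157,12),("large",660,-13,12),("largest",438,-154,12),("Tsmall",514,383,25),("Tmed",629,-217,30),("Tlarge",647,187,40),("Tlargest",518,-393,45),("Trim s",514,383,50),("Trim m",629,-217,60),("rim l",647,187,70),("rim L",518,-393,80)]:
        print(n,k,*st(x,y,r))
    # rim centroids by height>14 around trays
    for k,x,y,r in [("s",514,383,62),("m",629,-217,75),("l",647,187,90),("L",518,-393,95)]:
        m=(np.hypot(W[...,0]-x,W[...,1]-y)<r)&(W[...,2]>14)&(W[...,2]<30)
        q=W[m][:,:2].astype(np.float32); rr=cv2.minAreaRect(q); print(k,np.round(rr[0],1),np.round(rr[1],1),round(rr[2],1))
```

```text
top0 table [-3.8 -2.5  0.3  3.3  4.3] 436
top0 table [-3.9 -2.8  0.1  3.1  4.3] 467
top0 small [14.  26.9 44.2 47.  47.6] 90
top0 medium [40.4 41.7 44.6 47.4 48.7] 79
top0 large [12.8 17.7 43.2 46.6 47.4] 86
top0 largest [13.5 21.5 44.  46.4 47.8] 95
top0 Tsmall [0.1 1.1 4.1 7.  8.4] 300
top0 Tmed [0.6 1.3 4.3 6.9 8. ] 429
top0 Tlarge [0.1 1.3 4.  7.1 8. ] 740
top0 Tlargest [0.2 1.3 4.2 7.  8.2] 1020
top0 Trim s [-2.9 -1.   4.5 22.9 24.4] 1221
top0 Trim m [-2.4 -0.7  4.3 22.5 24.7] 1732
top0 rim l [-2.9 -0.8  4.2 22.4 24.7] 2281
top0 rim L [-2.5 -0.5  4.3 22.  24.2] 3254
s [514.7 380.6] [78.1 76.1] 79.1
m [ 627.6 -216.9] [93.8 93.7] 6.1
l [646.1 185.5] [111.6 110.9] 7.4
L [ 518.1 -394. ] [128.1 131.1] 9.7
scene0 table [-4.9 -3.9 -0.8  2.2  3.5] 316
scene0 table [-5.2 -4.2 -0.8  6.7 12.6] 262
scene0 small [ 9.7 14.4 41.6 45.4 45.9] 33
scene0 medium [22.2 32.9 43.  46.2 46.8] 50
scene0 large [ 9.3 13.5 42.2 45.2 46.1] 67
scene0 largest [ 9.4 11.8 42.2 44.6 45.5] 39
scene0 Tsmall [-0.2  0.8  3.3  6.1  6.9] 317
scene0 Tmed [-1.6  0.1  3.2  6.6  7.9] 239
scene0 Tlarge [-1.1  0.   3.2  6.4  7.8] 723
scene0 Tlargest [-2.4 -0.6  3.   6.4  7.5] 407
scene0 Trim s [-3.  -1.2  4.1 21.9 23.6] 1305
scene0 Trim m [-3.7 -1.7  4.6 21.8 24. ] 1009
scene0 rim l [-3.5 -1.8  3.7 21.5 23.5] 2263
scene0 rim L [-4.8 -1.8  4.  21.1 23.5] 1346
s [517.8 383.1] [77.9 78.3] 79.4
m [ 632.3 -214.6] [ 96.  100.1] 3.5
l [648.8 187.9] [112.3 113.4] 8.2
L [ 522.4 -391.3] [132.5 134.1] 9.7
```

The choice is confirmed: four toothed dark gears, with the smooth disc and square plate left alone. Heights check out: hub tops are 42–44 mm, tray floors 3–4 mm and rims about 22 mm. The two cameras disagree by 3–5 mm in xy, so I'll refine with the wrist camera. First move is toward gear_medium, turning the tool to align with world axes.

Emit:
arm_command([
  [0,0,0,-0.8,0,0],
  [0,0,0,-0.8,0,0],
  [0,0,0,-0.8,0,0],
  [0,-0.5,0.3,-0.8,0,0],
  [0,-1,0.55,0,0,0],
  [0,-1,0.55,0,0,0],
  [0,-1,0.55,0,0,0],
  [0,-1,0.55,0,0,0],
  [0,-1,0.55,0,0,0],
  [0,-1,0.55,0,0,0],
], grip=1)

```text
clock: 0.93
ee_pos: [283.0, 429.0, 225.4]
eef_rot: [-131.4, 89.4, -129.5]
force: [0.2, 0.2, 0.2]
finger_gap: 85.0
```

Emit:
arm_command([
  [0,-1,0.55,0,0,0],
  [0,-1,0.55,0,0,0],
  [0,-1,0.55,0,0,0],
  [0,-1,0.55,0,0,0],
  [0,-1,0.55,0,0,0],
  [0,-1,0.55,0,0,0],
  [0,-1,0.55,0,0,0],
  [0,-1,0.55,0,0,0],
  [0,-1,0.55,0,0,0],
  [0,-0.6,0.3,0,0,0],
])

```text
clock: 1.77
ee_pos: [426.0, 176.2, 224.7]
eef_rot: [-130.4, 89.2, -128.7]
force: [-0.9, 0.1, 0.4]
finger_gap: 85.2
```

```bash
cat >> h.py <<'E'
from scipy.spatial.transform import Rotation as Ro
def wrist(name):
    from cell import manip
    s=manip.sense(); c=manip.camera("wrist"); M=c["mount"]
    cv2.imwrite(f"pics/{name}.png",c["image"][:,:,::-1])
    R0=Ro.from_euler("xyz",s["eef_rot"],degrees=True).as_matrix()
    Rw=R0@M[:3,:3]; tw=R0@M[:3,3]+s["ee_pos"]
    c["R"]=Rw.T; c["t"]=-Rw.T@tw; np.savez(name+".npz",**c)
    return s,c,R0
E
python3 - <<'E'
from h import *
s,c,R0=wrist("w1"); print(s["ee_pos"].round(1),R0.round(3),s["clock"],c["fx"],c["mount"].round(2))
for n,X in dict(med=(434,157,44),small=(362,-282,44),white=(440,260,44)).items(): print(n,proj(c,X).round())
E
```

```text
[426.  176.2 224.7] [[-0.009 -0.029  1.   ]
 [-0.011  1.     0.029]
 [-1.    -0.011 -0.01 ]] 1.7667 349.2719356159259 [[  -0.     -0.32    0.95 -143.84]
 [   1.     -0.     -0.     -0.63]
 [   0.      0.95    0.32  -83.23]
 [   0.      0.      0.      1.  ]]
med [264. 186.]
small [-221.   94.]
white [371. 195.]
```

View pics/w1.png

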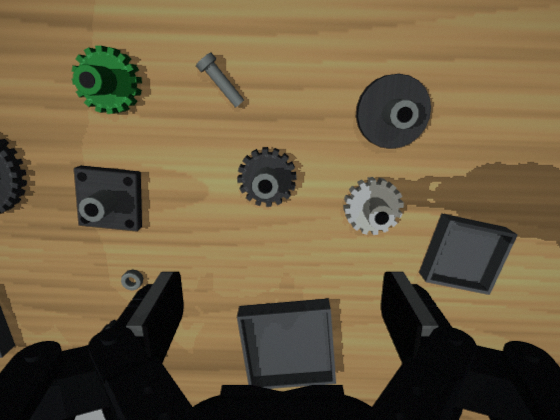

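Run:
```python
from h import *
c=ld("w1")
for n,p in dict(med=(265,186),flange=(91,210),pulley=(404,115)).items(): print(n,onplane(c,*p,44).round(1))
A=np.array([onplane(c,*p,22) for p in [(445,215),(515,235),(493,293),(421,277)]]);print(A.round(),A.mean(0))
A=np.array([onplane(c,*p,22) for p in [(239,307),(329,300),(334,384),(247,386)]]);print(A.round(),A.mean(0))
A=np.array([onplane(c,*p,4) for p in [(242,322),(330,316),(333,380),(250,384)]]);print(A.round(),A.mean(0))
```

```text
med [434.4 157.5  44. ]
flange [464.5 -15.   44. ]
pulley [364.1 282.   44. ]
[[466. 346.  22.]
 [486. 425.  22.]
 [558. 417.  22.]
 [541. 332.  22.]] [512.81898296 380.12417705  22.        ]
[[587. 128.  22.]
 [574. 232.  22.]
 [696. 247.  22.]
 [704. 137.  22.]] [640.27386248 185.91908576  22.        ]
[[621. 129.   4.]
 [609. 238.   4.]
 [708. 249.   4.]
 [719. 139.   4.]] [664.1675617  188.63097722   4.        ]
```

Emit:
arm_command([
  [0.5,-0.4,0.2,0.29,-0.09,0.11],
  [1,-0.38,0.16,0,0,0],
  [1,0,0,0,0,0],
  [1,0,0,0,0,0],
  [1,0,0,0,0,0],
  [1,0,0,0,0,0],
  [0,0,0,0,0,0],
])

```text
clock: 2.4
ee_pos: [438.9, 151.4, 83.5]
eef_rot: [12.1, 89.7, 11.5]
force: [-1.6, -1.0, 0.3]
finger_gap: 85.7
```

```bash
cat > g.py <<'E'
import sys
from h import *
from cell import manip
s=manip.sense(); R=Ro.from_euler("xyz",s["eef_rot"],degrees=True).as_matrix()
print("t",round(s["clock"],2),"p",s["ee_pos"].round(1),"gap",round(s["finger_gap"],1),"F",s["force"].round(1))
# rotation to level, tool y = world y
G=np.array([[0,0,1.],[0,1,0],[-1,0,0]])
print("rot/0.1:",(Ro.from_matrix(R.T@G).as_rotvec()/0.1).round(2))
if len(sys.argv)>3:
    d=np.array(list(map(float,sys.argv[1:4])))-s["ee_pos"]; print("world d",d.round(1),"tool/25:",(R.T@d/25).round(2))
E
python3 g.py 434.4 157.4 20
```

```text
t 2.4 p [438.9 151.4  83.5] gap 85.7 F [-1.6 -1.   0.3]
rot/0.1: [-0.11  0.05 -0.01]
world d [ -4.5   6.  -63.5] tool/25: [ 2.54  0.24 -0.19]
```

Emit:
arm_command([
  [0.7,0.24,-0.19,0,0,0],
  [0.7,0,0,0,0,0],
  [0,0,0,0,0,0],
])

```text
clock: 2.65
ee_pos: [434.3, 158.1, 48.7]
eef_rot: [10.6, 89.8, 10.0]
force: [-0.0, -0.0, -0.3]
finger_gap: 85.4
```

```bash
python3 g.py 434.4 157.4 20
```

```text
t 2.65 p [434.3 158.1  48.7] gap 85.4 F [-0.  -0.  -0.3]
rot/0.1: [-0.11  0.04 -0.01]
world d [  0.1  -0.7 -28.7] tool/25: [ 1.15 -0.03  0.  ]
```

Emit:
arm_command([
  [0.5,0,0,0,0,0],
  [0.5,0,0,0,0,0],
  [0.15,0,0,0,0,0],
  [0,0,0,0,0,0],
])

```text
clock: 2.98
ee_pos: [436.3, 159.9, 23.8]
eef_rot: [23.6, 89.6, 23.0]
force: [0.0, -0.9, 0.1]
finger_gap: 85.3
```

Emit:
arm_command([
  [0,0,0,0,0,0],
  [0,0,0,0,0,0],
  [0,0,0,0,0,0],
  [0,0,0,0,0,0],
  [0,0,0,0,0,0],
  [0,0,0,0,0,0],
  [0,0,0,0,0,0],
  [0,0,0,0,0,0],
], grip=0)

```text
clock: 3.65
ee_pos: [438.2, 160.6, 28.5]
eef_rot: [25.8, 89.3, 25.2]
force: [-0.3, 0.2, -3.1]
finger_gap: 23.6
```

```bash
python3 - <<'E'
from h import *
s,c,R0=wrist("w2")
E
python3 g.py 434.4 157.4 20
```

```text
t 3.7 p [438.1 160.6  28.4] gap 23.7 F [ 0.4  0.3 -3.1]
rot/0.1: [-0.11  0.1  -0.05]
world d [-3.7 -3.2 -8.4] tool/25: [ 0.34 -0.13 -0.15]
```

View pics/w2.png

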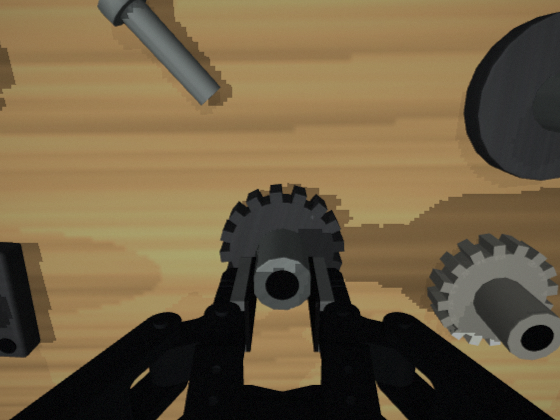

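The gear is held: gap about 24 mm, load about 3 N, close to its weight. Now I'll lift it and look at it.

Emit:
arm_command([
  [-0.4,0,0,0,0,0],
  [-0.8,0,0,0,0.1,-0.05],
  [-1,0,0,0,0,0],
  [-1,0,0,0,0,0],
  [-1,0,0,0,0,0],
  [-0.3,0,0,0,0,0],
  [0,0,0,0,0,0],
])

```text
clock: 4.28
ee_pos: [434.9, 159.1, 142.6]
eef_rot: [-150.0, 89.5, -150.6]
force: [-0.6, -0.2, -2.2]
finger_gap: 23.6
```

```bash
python3 - <<'E'
from h import *
s,c,R0=wrist("w3")
E
python3 g.py 632 -215 130
```

```text
t 4.33 p [434.7 159.  141.9] gap 23.7 F [ 0.6 -0.3 -1.2]
rot/0.1: [-0.11 -0.08  0.05]
world d [ 197.3 -374.   -11.9] tool/25: [  0.48 -14.87   8.05]
```

View pics/w3.png

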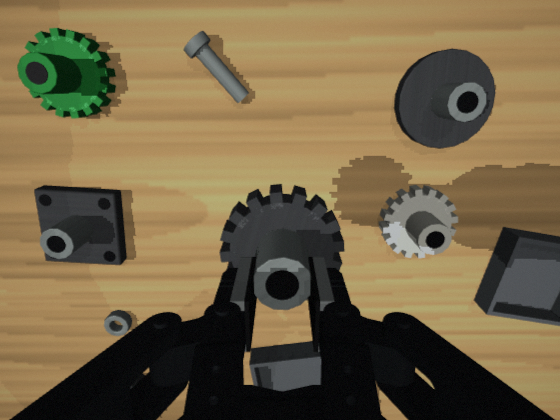

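```bash
cat > held.py <<'E'
import sys
from h import *
def held(name,u,v):
    c=ld(name); M=c["mount"]; z=c["range_z"]
    P=[]
    for dv in range(-25,26):
        for du in range(-30,31):
            zz=z[v+dv,u+du]
            if zz>0:
                p=np.array([(u+du-c["cx"])/c["fx"]*zz,(v+dv-c["cy"])/c["fy"]*zz,zz,1]); P.append((M@p)[:3])
    P=np.array(P); x=P[:,0]; h,e=np.histogram(x,bins=np.arange(-60,40,2)); 
    print("tool-x hist",[(int(e[i]),int(h[i])) for i in range(len(h)) if h[i]>40])
    d=np.array([(u-c["cx"])/c["fx"],(v-c["cy"])/c["fy"],1]); o=M[:3,3]; r=M[:3,:3]@d
    for X in (-24,-20,-16,-12): print("top at tool x",X,(o+r*(X-o[0])/r[0]).round(1))
held(sys.argv[1],int(sys.argv[2]),int(sys.argv[3]))
E
python3 held.py w3 282 285; python3 held.py w2 282 285
```

```text
tool-x hist [(-20, 171), (-18, 2256), (-16, 155), (-14, 46), (-12, 57)]
top at tool x -24 [-24.   -0.6  -8.4]
top at tool x -20 [-20.   -0.6  -6. ]
top at tool x -16 [-16.   -0.6  -3.5]
top at tool x -12 [-12.   -0.6  -1. ]
tool-x hist [(-22, 41), (-20, 185), (-18, 2210), (-16, 174), (-14, 53), (-12, 59), (26, 176), (28, 62)]
top at tool x -24 [-24.   -0.6  -8.4]
top at tool x -20 [-20.   -0.6  -5.9]
top at tool x -16 [-16.   -0.6  -3.4]
top at tool x -12 [-12.   -0.6  -0.9]
```

Emit:
arm_command([
  [0,-0.5,0.27,0,0,0],
  [0,-1,0.54,0,0,0],
  [0,-1,0.54,0,0,0],
  [0,-1,0.54,0,0,0],
  [0,-1,0.54,0,0,0],
  [0,-1,0.54,0,0,0],
  [0,-1,0.54,0,0,0],
  [0,-1,0.54,0,0,0],
  [0,-1,0.54,0,0,0],
  [0,-1,0.54,0,0,0],
])

```text
clock: 5.17
ee_pos: [555.5, -82.0, 121.9]
eef_rot: [-170.7, 88.1, -170.4]
force: [0.1, 1.2, -2.9]
finger_gap: 23.2
```

```bash
python3 g.py 632 -216.5 100
```

```text
t 5.17 p [555.5 -82.  121.9] gap 23.2 F [ 0.1  1.2 -2.9]
rot/0.1: [ 0.06 -0.33  0.06]
world d [  76.5 -134.5  -21.9] tool/25: [ 0.81 -5.39  3.06]
```

Emit:
arm_command([
  [0,-1,0.55,0,-0.2,0],
  [0,-1,0.55,0,-0.13,0],
  [0,-1,0.55,0,0,0],
  [0,-1,0.55,0,0,0],
  [0,-0.7,0.4,0,0,0],
  [0,-0.3,0.2,0,0,0],
  [0,0,0,0,0,0],
  [0,0,0,0,0,0],
])

```text
clock: 5.83
ee_pos: [621.2, -219.5, 101.0]
eef_rot: [-165.8, 88.7, -165.9]
force: [-1.0, 0.5, -3.4]
finger_gap: 23.6
```

```bash
python3 g.py 632 -216.5 50
python3 - <<'E'
from h import *
wrist("w4")
E
```

```text
t 5.83 p [ 621.2 -219.5  101. ] gap 23.6 F [-1.   0.5 -3.4]
rot/0.1: [-0.02 -0.22  0.06]
world d [ 10.8   3.  -51. ] tool/25: [2.03 0.13 0.48]
```

View pics/w4.png

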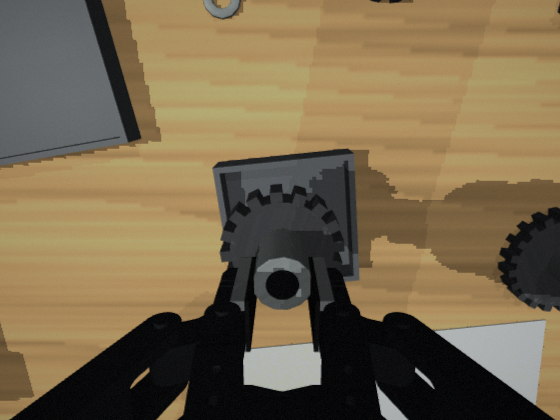

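Picture: medium gear held, hub at (282,285), over the medium tray whose rim spans about (215..357, 152..280).

Emit:
arm_command([
  [0.3,0.13,0.4,0.0,-0.22,0.06],
  [0.7,0,0.05,0,0,0],
  [0.6,0,0,0,0,0],
  [0,0,0,0,0,0],
  [0,0,0,0,0,0],
])

```text
clock: 6.3
ee_pos: [630.6, -205.7, 58.6]
eef_rot: [103.7, 89.6, 104.1]
force: [0.9, -0.8, -3.0]
finger_gap: 23.7
```

```bash
python3 g.py 632 -216.5 31
```

```text
t 6.3 p [ 630.6 -205.7   58.6] gap 23.7 F [ 0.9 -0.8 -3. ]
rot/0.1: [ 0.07 -0.02 -0.06]
world d [  1.4 -10.8 -27.6] tool/25: [ 1.1  -0.44  0.06]
```

Emit:
arm_command([
  [0.1,-0.3,0.06,0,0,0],
  [0.15,-0.1,0,0,0,0],
  [0.15,0,0,0,0,0],
  [0,0,0,0,0,0],
  [0,0,0,0,0,0],
])

```text
clock: 6.72
ee_pos: [633.2, -214.5, 50.5]
eef_rot: [80.8, 89.6, 81.4]
force: [-0.0, -0.6, -3.1]
finger_gap: 23.5
```

```bash
python3 g.py 632 -216.5 31
```

```text
t 6.72 p [ 633.2 -214.5   50.5] gap 23.5 F [-0.  -0.6 -3.1]
rot/0.1: [ 0.09  0.01 -0.07]
world d [ -1.2  -2.  -19.5] tool/25: [ 0.78 -0.08 -0.05]
```

Emit:
arm_command([
  [0.1,-0.1,-0.05,0,0,0],
  [0.25,0,0,0,0,0],
  [0.2,0,0,0,0,0],
  [0.1,0,0,0,0,0],
  [0,0,0,0,0,0],
  [0,0,0,0,0,0],
])

```text
clock: 7.22
ee_pos: [631.9, -217.7, 32.9]
eef_rot: [75.3, 89.6, 75.7]
force: [-0.8, 0.3, -2.8]
finger_gap: 23.6
```

```bash
python3 g.py 632 -216.5 31
```

```text
t 7.22 p [ 631.9 -217.7   32.9] gap 23.6 F [-0.8  0.3 -2.8]
rot/0.1: [ 0.08  0.02 -0.06]
world d [ 0.1  1.2 -1.9] tool/25: [0.08 0.05 0.  ]
```

Emit:
arm_command([
  [0.08,0,0,0,0,0],
  [0.04,0,0,0,0,0],
  [0,0,0,0,0,0],
])

```text
clock: 7.47
ee_pos: [631.9, -217.7, 33.0]
eef_rot: [72.6, 89.6, 73.1]
force: [-0.2, -0.5, -2.6]
finger_gap: 23.6
```

Emit:
arm_command([
  [0.12,0,0,0,0,0],
  [0.12,0,0,0,0,0],
  [0.12,0,0,0,0,0],
])

```text
clock: 7.72
ee_pos: [632.1, -217.8, 32.3]
eef_rot: [61.0, 89.5, 61.5]
force: [-13.3, 4.4, 28.8]
finger_gap: 23.1
```

Emit:
arm_command([
  [0,0,0,0,0,0],
  [0,0,0,0,0,0],
  [0,0,0,0,0,0],
  [0,0,0,0,0,0],
], grip=0.5)

```text
clock: 8.05
ee_pos: [634.0, -218.3, 34.7]
eef_rot: [36.7, 89.3, 37.2]
force: [-0.3, -0.7, -1.1]
finger_gap: 42.5
```

```bash
python3 g.py 632 -216.5 100
python3 - <<'E'
from h import *
wrist("w5")
E
```

```text
t 8.05 p [ 634.  -218.3   34.7] gap 42.5 F [-0.3 -0.7 -1.1]
rot/0.1: [ 0.08  0.09 -0.07]
world d [-2.   1.8 65.3] tool/25: [-2.61  0.09 -0.05]
```

View pics/w5.png

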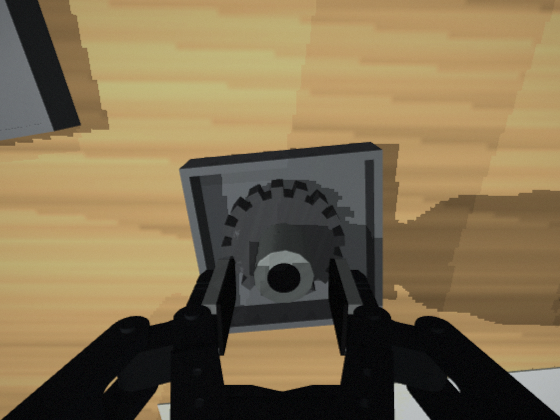

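Medium gear sits flat, centred in its tray and released. Lifting away, then on to gear_large.

Emit:
arm_command([
  [-0.4,0,0,0,0,0],
  [-1,0,0,0,0,0],
  [-1,0,0,0,0,0],
  [-0.6,0.5,0,0,0.05,-0.07],
  [0,1,0.13,0,0,0],
  [0,1,0.13,0,0,0],
  [0,1,0.13,0,0,0],
  [0,1,0.13,0,0,0],
  [0,1,0.13,0,0,0],
  [0,0.7,0.1,0,0,0],
])

```text
clock: 8.93
ee_pos: [651.5, -66.6, 117.2]
eef_rot: [-44.9, 89.6, -45.1]
force: [0.6, 0.7, 0.0]
finger_gap: 42.3
```

Emit:
arm_command([
  [0,0.6,0.1,0,0,0],
  [0,0,0,0,0,0],
  [0,0,0,0,0,0],
], grip=1)

```text
clock: 9.18
ee_pos: [655.2, -43.8, 118.5]
eef_rot: [-19.3, 89.6, -19.0]
force: [0.2, -0.9, 0.3]
finger_gap: 77.0
```

```bash
python3 g.py 660 -14 60
python3 - <<'E'
from h import *
s,c,R=wrist("w6"); print(proj(c,(660,-14,44)))
E
```

```text
t 9.18 p [655.2 -43.8 118.5] gap 77.0 F [ 0.2 -0.9  0.3]
rot/0.1: [0.04 0.06 0.02]
world d [  4.8  29.8 -58.5] tool/25: [2.34 1.19 0.18]
[327.27269124 222.17562382]
```

View pics/w6.png

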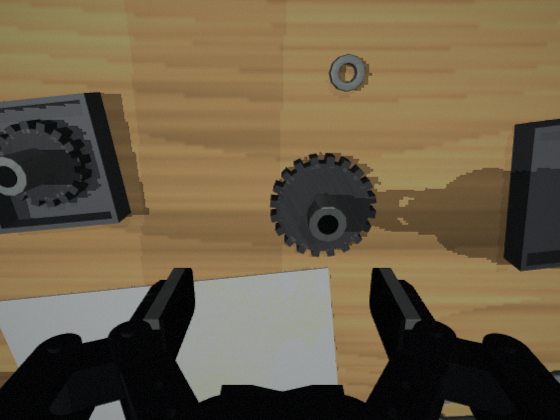

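The bore is at (327,224), where (660,-14) predicted. Moving above it and going down.

Emit:
arm_command([
  [0.3,0.6,0.1,0,0,0],
  [0.6,0.6,0.1,0,0,0],
  [0.8,0,0,0,0,0],
  [0.4,0,0,0,0,0],
  [0,0,0,0,0,0],
  [0,0,0,0,0,0],
])

```text
clock: 9.73
ee_pos: [661.4, -15.8, 63.8]
eef_rot: [-22.5, 89.5, -22.7]
force: [0.4, -0.1, -0.1]
finger_gap: 85.7
```

```bash
python3 g.py 661 -14 26
```

```text
t 9.73 p [661.4 -15.8  63.8] gap 85.7 F [ 0.4 -0.1 -0.1]
rot/0.1: [-0.04  0.08  0.03]
world d [ -0.4   1.8 -37.8] tool/25: [ 1.51  0.08 -0.03]
```

Emit:
arm_command([
  [0.6,0.08,0,0,0.08,0.03],
  [0.6,0,0,0,0,0],
  [0.35,0,0,0,0,0],
  [0,0,0,0,0,0],
  [0,0,0,0,0,0],
])

```text
clock: 10.15
ee_pos: [663.1, -16.2, 24.7]
eef_rot: [-22.7, 89.9, -23.1]
force: [0.3, 0.4, 1.4]
finger_gap: 85.4
```

```bash
python3 g.py 661 -14 25
```

```text
t 10.15 p [663.1 -16.2  24.7] gap 85.4 F [0.3 0.4 1.4]
rot/0.1: [-0.07  0.02  0.01]
world d [-2.1  2.2  0.3] tool/25: [-0.01  0.09 -0.08]
```

Emit:
arm_command([
  [0,0.15,-0.12,0,0,0],
  [0,0,0,0,0,0],
  [0,0,0,0,0,0],
  [0,0,0,0,0,0],
  [0,0,0,0,0,0],
  [0,0,0,0,0,0],
  [0,0,0,0,0,0],
], grip=0)

```text
clock: 10.73
ee_pos: [661.0, -12.3, 27.6]
eef_rot: [-5.5, 89.7, -5.9]
force: [-0.9, -0.4, -3.8]
finger_gap: 23.3
```

Emit:
arm_command([
  [0,0,0,0,0,0],
  [0,0,0,0,0,0],
  [-0.3,0,0,0,0,0],
  [-0.6,0,0,0,0,0],
  [-0.8,0,0,0,0,0],
  [-0.6,0,0,0,0,0],
  [0,0,0,0,0,0],
  [0,0,0,0,0,0],
])

```text
clock: 11.4
ee_pos: [658.2, -12.4, 86.2]
eef_rot: [-141.1, 89.9, -141.6]
force: [0.2, -0.8, -4.5]
finger_gap: 23.6
```

```bash
python3 - <<'E'
from h import *
s,c,R0=wrist("w7")
E
python3 g.py 646 186 90; python3 held.py w7 282 285
```

```text
t 11.45 p [658.5 -12.5  86.2] gap 23.9 F [ 0.9 -0.6 -2.8]
rot/0.1: [-0.08 -0.01  0.01]
world d [-12.5 198.5   3.8] tool/25: [-0.16  7.93 -0.56]
tool-x hist [(-20, 914), (-18, 1383), (-16, 167), (-14, 145), (-12, 138), (-10, 78), (-8, 46)]
top at tool x -24 [-24.   -0.6  -8.4]
top at tool x -20 [-20.   -0.6  -5.9]
top at tool x -16 [-16.   -0.6  -3.4]
top at tool x -12 [-12.   -0.6  -0.9]
```

View pics/w7.png

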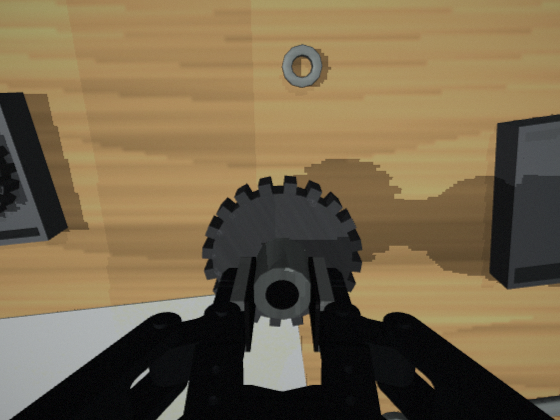

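Emit:
arm_command([
  [-0.15,0.5,-0.05,0,0,0],
  [0,1,-0.08,0,0,0],
  [0,1,-0.08,0,0,0],
  [0,1,-0.08,0,0,0],
  [0,1,-0.08,0,0,0],
  [0,1,-0.06,0,0,0],
  [0,1,0,0,0,0],
  [0,0.6,0,0,0,0],
  [0,0.3,0,0,0,0],
  [0,0,0,0,0,0],
])

```text
clock: 12.28
ee_pos: [641.7, 186.2, 81.0]
eef_rot: [-169.9, 89.1, -170.5]
force: [-0.5, 0.1, -3.6]
finger_gap: 23.9
```

```bash
python3 g.py 647.5 186.3 50
```

```text
t 12.28 p [641.7 186.2  81. ] gap 23.9 F [-0.5  0.1 -3.6]
rot/0.1: [-0.09 -0.15  0.03]
world d [  5.8   0.1 -31. ] tool/25: [1.24 0.01 0.25]
```

Emit:
arm_command([
  [0.2,0,0.25,0,-0.15,0],
  [0.5,0,0,0,0,0],
  [0.4,0,0,0,0,0],
  [0,0,0,0,0,0],
  [0,0,0,0,0,0],
])

```text
clock: 12.7
ee_pos: [648.6, 178.9, 49.1]
eef_rot: [-86.8, 89.6, -87.6]
force: [-0.7, 0.2, -5.2]
finger_gap: 23.7
```

```bash
python3 g.py 647.5 186.3 30
python3 - <<'E'
from h import *
wrist("w8")
E
```

```text
t 12.7 p [648.6 178.9  49.1] gap 23.7 F [-0.7  0.2 -5.2]
rot/0.1: [-0.15  0.    0.07]
world d [ -1.1   7.4 -19.1] tool/25: [ 0.76  0.3  -0.05]
```

View pics/w8.png

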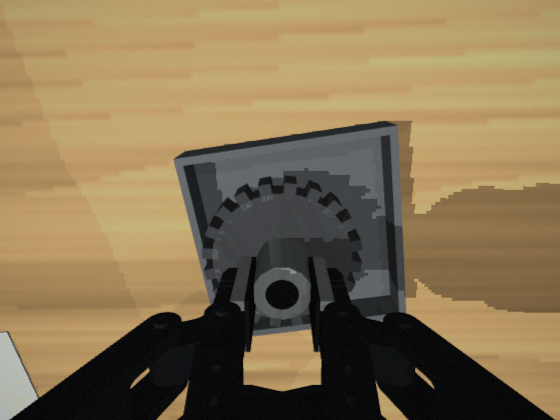

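Emit:
arm_command([
  [0,0.3,-0.05,0,0,0.07],
  [0.05,0.05,0,0,0,0],
  [0,0,0,0,0,0],
])

```text
clock: 13.0
ee_pos: [647.8, 186.2, 48.0]
eef_rot: [-53.7, 90.0, -54.7]
force: [0.7, 0.1, -2.4]
finger_gap: 23.5
```

```bash
python3 g.py 647.5 186.3 30
```

```text
t 13.0 p [647.8 186.2  48. ] gap 23.5 F [ 0.7  0.1 -2.4]
rot/0.1: [-0.19  0.    0.  ]
world d [ -0.3   0.1 -18. ] tool/25: [ 0.72  0.   -0.01]
```

Emit:
arm_command([
  [0.2,0,0,0,0,0],
  [0.25,0,0,0,0,0],
  [0.15,0,0,0,0,0],
  [0.05,0,0,0,0,0],
  [0,0,0,0,0,0],
])

```text
clock: 13.42
ee_pos: [648.6, 187.1, 31.5]
eef_rot: [18.9, 89.9, 17.8]
force: [-2.5, -0.7, 6.5]
finger_gap: 23.7
```

```bash
python3 g.py 647.5 186.3 30
```

```text
t 13.42 p [648.6 187.1  31.5] gap 23.7 F [-2.5 -0.7  6.5]
rot/0.1: [-0.18  0.02 -0.01]
world d [-1.1 -0.8 -1.5] tool/25: [ 0.06 -0.03 -0.04]
```

Emit:
arm_command([
  [0.08,0,0,0,0,0],
])

```text
clock: 13.5
ee_pos: [648.6, 187.2, 31.3]
eef_rot: [27.4, 89.8, 26.4]
force: [-14.2, -2.6, 35.4]
finger_gap: 23.6
```

Emit:
arm_command([
  [0,0,0,0,0,0],
  [0,0,0,0,0,0],
  [0,0,0,0,0,0],
  [0,0,0,0,0,0],
], grip=0.5)

```text
clock: 13.83
ee_pos: [650.3, 187.5, 33.5]
eef_rot: [22.8, 89.6, 21.8]
force: [-0.6, 0.6, -0.5]
finger_gap: 42.7
```

```bash
python3 g.py 362 -282 120
python3 - <<'E'
from h import *
wrist("w9")
E
```

```text
t 13.83 p [650.3 187.5  33.5] gap 42.7 F [-0.6  0.6 -0.5]
rot/0.1: [-0.18  0.06 -0.03]
world d [-288.3 -469.5   86.5] tool/25: [ -3.58 -18.97 -11.17]
```

View pics/w9.png

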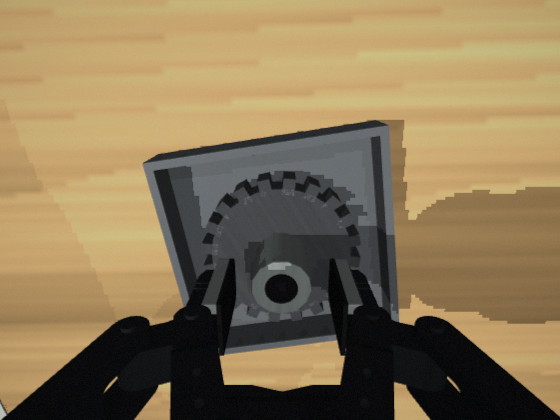

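Large gear is flat in its tray and released. Next is gear_largest at about (438,-154).

Emit:
arm_command([
  [-0.4,0,0,0,0,0],
  [-1,0,0,0,0,0],
  [-1,0,0,0,0,0],
  [-0.8,-0.4,-0.25,0,0,0],
  [-0.2,-1,-0.62,0,0,0],
  [0,-1,-0.62,0,0,0],
  [0,-1,-0.62,0,0,0],
  [0,-1,-0.62,0,0,0],
  [0,-1,-0.62,0,0,0],
  [0,-1,-0.62,0,0,0],
])

```text
clock: 14.72
ee_pos: [548.5, 31.5, 126.3]
eef_rot: [26.9, 89.1, 26.5]
force: [-0.3, -0.8, 0.5]
finger_gap: 43.0
```

Emit:
arm_command([
  [0,-1,-0.62,0,0,0],
  [0,-1,-0.62,0,0,0],
  [0,-1,-0.62,0,0,0],
  [0,-1,-0.62,0,0,0],
  [0,-0.9,-0.6,0,0,0],
  [0,-0.4,-0.4,0,0,0],
  [0,0,0,0,0,0],
], grip=1)

```text
clock: 15.3
ee_pos: [453.4, -112.4, 129.3]
eef_rot: [17.9, 88.9, 17.0]
force: [-0.4, 0.3, 0.3]
finger_gap: 85.5
```

```bash
python3 g.py 438 -154 60
python3 - <<'E'
from h import *
s,c,R=wrist("w10"); print(proj(c,(438,-154,44)),proj(c,(362,-282,44)))
E
```

```text
t 15.3 p [ 453.4 -112.4  129.3] gap 85.5 F [-0.4  0.3  0.3]
rot/0.1: [-0.15  0.19 -0.06]
world d [-15.4 -41.6 -69.3] tool/25: [ 2.75 -1.69 -0.64]
[220.63856753 188.06897948] [ 0.35309618 72.19099753]
```

View pics/w10.png

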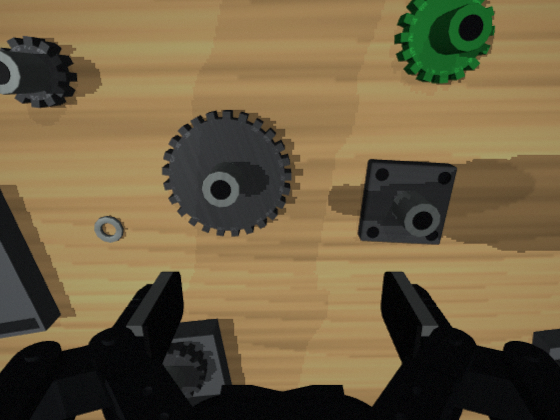

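The largest gear's bore is at (220,189), where predicted.

Emit:
arm_command([
  [0.2,-0.8,-0.35,-0.15,0.19,0],
  [0.6,-0.8,-0.35,0,0,0],
  [0.7,-0.1,0,0,0,0],
  [0.7,0,0,0,0,0],
  [0.4,0,0,0,0,0],
  [0,0,0,0,0,0],
  [0,0,0,0,0,0],
])

```text
clock: 15.93
ee_pos: [446.8, -149.7, 65.4]
eef_rot: [30.7, 89.2, 31.3]
force: [0.6, 0.3, -0.2]
finger_gap: 85.5
```

```bash
python3 g.py 438 -154 25
```

```text
t 15.93 p [ 446.8 -149.7   65.4] gap 85.5 F [ 0.6  0.3 -0.2]
rot/0.1: [ 0.1   0.12 -0.07]
world d [ -8.8  -4.3 -40.4] tool/25: [ 1.61 -0.18 -0.37]
```

Emit:
arm_command([
  [0.2,-0.18,-0.3,0,0.12,-0.07],
  [0.2,0,-0.07,0,0,0],
  [0,0,0,0,0,0],
  [0,0,0,0,0,0],
])

```text
clock: 16.27
ee_pos: [439.6, -153.1, 56.3]
eef_rot: [-15.6, 89.9, -14.8]
force: [0.5, 0.4, -0.2]
finger_gap: 85.3
```

```bash
python3 g.py 438 -154 25
```

```text
t 16.27 p [ 439.6 -153.1   56.3] gap 85.3 F [ 0.5  0.4 -0.2]
rot/0.1: [0.13 0.02 0.01]
world d [ -1.6  -0.9 -31.3] tool/25: [ 1.25 -0.04 -0.07]
```

Emit:
arm_command([
  [0.5,-0.05,-0.15,0,0,0],
  [0.5,0,0,0,0,0],
  [0.25,0,0,0,0,0],
  [0,0,0,0,0,0],
  [0,0,0,0,0,0],
])

```text
clock: 16.68
ee_pos: [437.9, -154.3, 26.0]
eef_rot: [-9.5, 89.6, -8.7]
force: [0.3, 0.2, 0.4]
finger_gap: 85.1
```

```bash
python3 g.py 438 -154 25
```

```text
t 16.68 p [ 437.9 -154.3   26. ] gap 85.1 F [0.3 0.2 0.4]
rot/0.1: [0.14 0.07 0.01]
world d [ 0.1  0.3 -1. ] tool/25: [0.04 0.01 0.  ]
```

Emit:
arm_command([
  [0.12,0,0,0,0,0],
  [0,0,0,0,0,0],
  [0,0,0,0,0,0],
  [0,0,0,0,0,0],
  [0,0,0,0,0,0],
  [0,0,0,0,0,0],
  [0,0,0,0,0,0],
  [0,0,0,0,0,0],
  [0,0,0,0,0,0],
], grip=0)

```text
clock: 17.43
ee_pos: [439.0, -154.3, 24.7]
eef_rot: [-8.2, 89.5, -7.4]
force: [1.1, -0.9, -0.3]
finger_gap: 24.0
```

Emit:
arm_command([
  [-0.3,0,0,0,0,0],
  [-0.6,0,0,0,0,0],
  [-0.8,0,0,0,0,0],
  [-0.7,0,0,0,0,0],
  [0,0,0,0,0,0],
  [0,0,0,0,0,0],
])

```text
clock: 17.93
ee_pos: [435.0, -153.4, 86.3]
eef_rot: [8.9, 89.9, 9.7]
force: [0.0, 0.1, -6.1]
finger_gap: 24.2
```

```bash
python3 - <<'E'
from h import *
s,c,R0=wrist("w11")
E
python3 g.py 518 -394 90; python3 held.py w11 282 290
```

```text
t 17.98 p [ 435.  -153.4   86.1] gap 23.6 F [ 0.4 -0.5 -5.7]
rot/0.1: [ 0.14  0.02 -0.  ]
world d [  83.  -240.6    3.9] tool/25: [-0.15 -9.67  3.19]
tool-x hist [(-24, 71), (-22, 2056), (-20, 409), (-18, 158), (-16, 125), (-14, 72), (-12, 46)]
top at tool x -24 [-24.   -0.6  -6.2]
top at tool x -20 [-20.   -0.6  -3.6]
top at tool x -16 [-16.   -0.6  -1. ]
top at tool x -12 [-12.   -0.6   1.5]
```

View pics/w11.png

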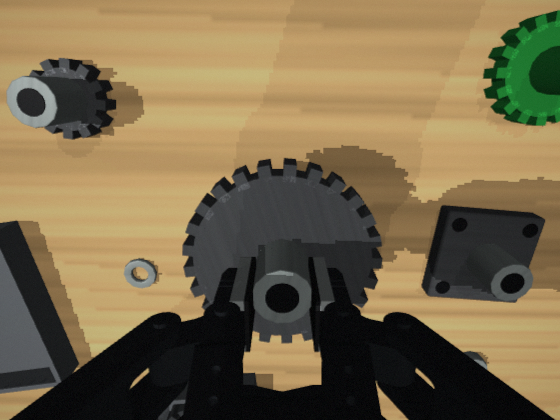

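Emit:
arm_command([
  [-0.2,-0.5,0.16,0,0,0],
  [-0.1,-1,0.33,0,0,0],
  [0,-1,0.33,0,0,0],
  [0,-1,0.33,0,0,0],
  [0,-1,0.33,0,0,0],
  [0,-1,0.33,0,0,0],
  [0,-1,0.33,0,0,0],
  [0,-1,0.33,0,0,0],
  [0,-1,0.33,0,0,0],
  [0,-0.5,0.2,0,0,0],
])

```text
clock: 18.82
ee_pos: [509.5, -383.1, 79.2]
eef_rot: [148.5, 88.9, 149.8]
force: [-0.9, -1.3, -5.0]
finger_gap: 24.2
```

Emit:
arm_command([
  [0,-0.4,0.1,0,0,0],
  [0,0,0,0,0,0],
  [0,0,0,0,0,0],
])

```text
clock: 19.07
ee_pos: [509.9, -398.7, 73.6]
eef_rot: [153.9, 88.6, 154.9]
force: [0.5, 0.7, -6.1]
finger_gap: 23.4
```

```bash
python3 g.py 519.2 -393.4 50
```

```text
t 19.07 p [ 509.9 -398.7   73.6] gap 23.4 F [ 0.5  0.7 -6.1]
rot/0.1: [ 0.17 -0.22 -0.11]
world d [  9.3   5.3 -23.6] tool/25: [0.94 0.19 0.4 ]
```

Emit:
arm_command([
  [0,0,0.3,0,-0.22,-0.11],
  [0.2,0,0,0,0,0],
  [0.2,0,0,0,0,0],
  [0,0,0,0,0,0],
  [0,0,0,0,0,0],
])

```text
clock: 19.48
ee_pos: [514.3, -394.6, 58.2]
eef_rot: [139.8, 89.5, 140.9]
force: [-0.2, -0.8, -5.1]
finger_gap: 23.5
```

```bash
python3 g.py 519.2 -393.4 50
python3 - <<'E'
from h import *
wrist("w12")
E
```

```text
t 19.48 p [ 514.3 -394.6   58.2] gap 23.5 F [-0.2 -0.8 -5.1]
rot/0.1: [ 0.19 -0.07 -0.06]
world d [ 4.9  1.2 -8.2] tool/25: [0.33 0.04 0.2 ]
```

View pics/w12.png

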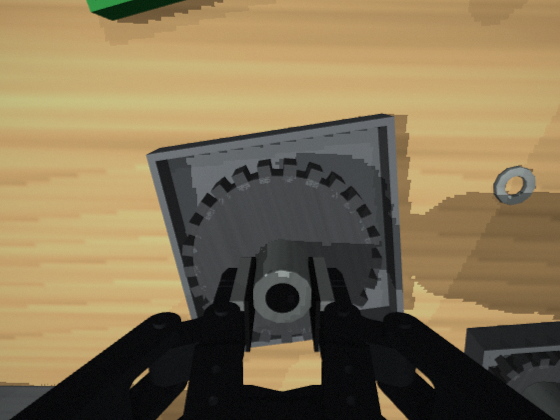

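Emit:
arm_command([
  [0.1,0.04,0.2,0,-0.07,-0.06],
  [0.2,0,0,0,0,0],
  [0.1,0,0,0,0,0],
  [0,0,0,0,0,0],
  [0,0,0,0,0,0],
])

```text
clock: 19.95
ee_pos: [520.2, -392.5, 47.3]
eef_rot: [-16.7, 90.0, -15.5]
force: [0.1, -0.6, -5.7]
finger_gap: 23.6
```

```bash
python3 g.py 519.2 -393.4 27
```

```text
t 19.95 p [ 520.2 -392.5   47.3] gap 23.6 F [ 0.1 -0.6 -5.7]
rot/0.1: [0.2  0.01 0.  ]
world d [ -1.   -0.9 -20.3] tool/25: [ 0.81 -0.03 -0.04]
```

Emit:
arm_command([
  [0.2,-0.04,-0.04,0,0,0],
  [0.25,0,0,0,0,0],
  [0.2,0,0,0,0,0],
  [0.1,0,0,0,0,0],
  [0,0,0,0,0,0],
])

```text
clock: 20.37
ee_pos: [519.4, -394.4, 28.8]
eef_rot: [-18.8, 89.9, -17.7]
force: [-1.1, 2.5, 0.3]
finger_gap: 23.7
```

```bash
python3 g.py 519.2 -393.4 27
```

```text
t 20.37 p [ 519.4 -394.4   28.8] gap 23.7 F [-1.1  2.5  0.3]
rot/0.1: [0.2  0.02 0.01]
world d [-0.2  1.  -1.8] tool/25: [ 0.07  0.04 -0.01]
```

Contact has begun, with the load off the wrist. One small press, then release.

Emit:
arm_command([
  [0.08,0,0,0,0,0],
])

```text
clock: 20.45
ee_pos: [519.5, -394.4, 28.6]
eef_rot: [-6.2, 89.8, -5.1]
force: [-10.7, 10.8, 37.5]
finger_gap: 23.6
```

Emit:
arm_command([
  [0,0,0,0,0,0],
  [0,0,0,0,0,0],
  [0,0,0,0,0,0],
  [0,0,0,0,0,0],
], grip=0.5)

```text
clock: 20.78
ee_pos: [521.1, -396.2, 30.8]
eef_rot: [-24.4, 89.6, -23.3]
force: [0.6, -1.1, -1.0]
finger_gap: 42.2
```

```bash
python3 g.py 362 -282 100
python3 - <<'E'
from h import *
wrist("w13")
E
```

```text
t 20.78 p [ 521.1 -396.2   30.8] gap 42.2 F [ 0.6 -1.1 -1. ]
rot/0.1: [0.19 0.07 0.03]
world d [-159.1  114.2   69.2] tool/25: [-2.83  4.68 -6.26]
```

View pics/w13.png

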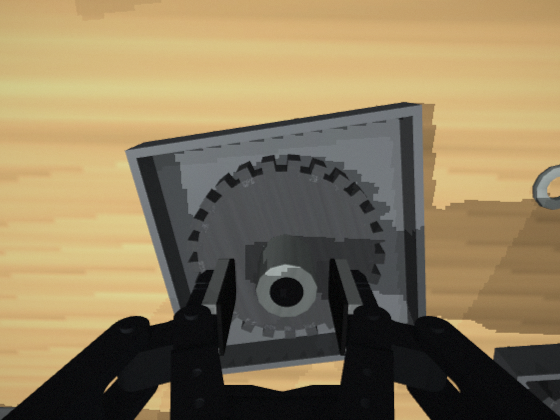

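Largest gear is placed and released. Now gear_small.

Emit:
arm_command([
  [-0.4,0,0,0,0,0],
  [-1,0,0,0,0,0],
  [-1,0,0,0,0,0],
  [-0.5,0.3,-0.4,0.1,0,0],
  [0,0.72,-1,0,0,0],
  [0,0.72,-1,0,0,0],
  [0,0.72,-1,0,0,0],
  [0,0.72,-1,0,0,0],
  [0,0.5,-0.7,0,0,0],
  [0,0.3,-0.4,0,0,0],
])

```text
clock: 21.67
ee_pos: [380.1, -297.0, 109.5]
eef_rot: [-31.0, 89.1, -30.5]
force: [0.2, -0.9, -0.0]
finger_gap: 42.8
```

Emit:
arm_command([
  [0,0,0,0,0,0],
  [0,0,0,0,0,0],
  [0,0,0,0,0,0],
], grip=1)

```text
clock: 21.92
ee_pos: [378.5, -295.9, 111.4]
eef_rot: [-26.6, 89.1, -26.2]
force: [0.6, -0.0, 0.7]
finger_gap: 77.3
```

```bash
python3 g.py 362 -282 60
python3 - <<'E'
from h import *
s,c,R=wrist("w14"); print(proj(c,(362,-282,44)))
E
```

```text
t 21.92 p [ 378.5 -295.9  111.4] gap 77.3 F [ 0.6 -0.   0.7]
rot/0.1: [0.08 0.15 0.07]
world d [-16.5  13.9 -51.4] tool/25: [ 2.04  0.57 -0.69]
[305.76860967 194.3842691 ]
```

View pics/w14.png

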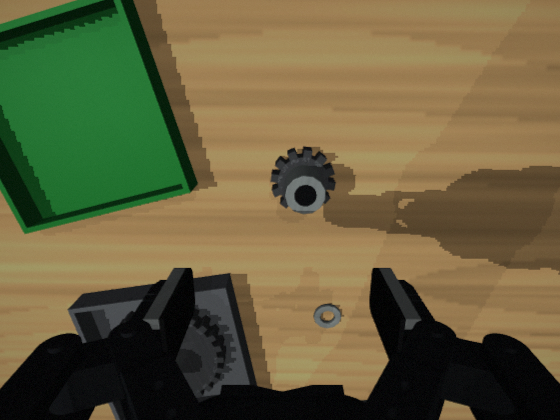

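Emit:
arm_command([
  [0.2,0.45,-0.5,0,0.15,0.07],
  [0.6,0.1,-0.15,0,0,0],
  [0.7,0,0,0,0,0],
  [0.3,0,0,0,0,0],
  [0,0,0,0,0,0],
  [0,0,0,0,0,0],
])

```text
clock: 22.47
ee_pos: [368.9, -287.1, 65.9]
eef_rot: [-48.5, 89.6, -48.0]
force: [0.0, -0.0, 0.4]
finger_gap: 85.2
```

```bash
python3 g.py 362 -282 25
```

```text
t 22.47 p [ 368.9 -287.1   65.9] gap 85.2 F [ 0.  -0.   0.4]
rot/0.1: [0.08 0.05 0.05]
world d [ -6.9   5.1 -40.9] tool/25: [ 1.63  0.22 -0.28]
```

Emit:
arm_command([
  [0.3,0.22,-0.3,0,0,0],
  [0.3,0,0,0,0,0],
  [0,0,0,0,0,0],
  [0,0,0,0,0,0],
])

```text
clock: 22.8
ee_pos: [364.3, -284.0, 52.0]
eef_rot: [-44.5, 89.4, -44.0]
force: [0.1, 0.4, -0.1]
finger_gap: 85.4
```

```bash
python3 g.py 362 -282 25
```

```text
t 22.8 p [ 364.3 -284.    52. ] gap 85.4 F [ 0.1  0.4 -0.1]
rot/0.1: [0.08 0.08 0.08]
world d [ -2.3   2.  -27. ] tool/25: [ 1.08  0.09 -0.1 ]
```

Emit:
arm_command([
  [0.5,0.14,-0.18,0,0.08,0.08],
  [0.5,0,0,0,0,0],
  [0.15,0,0,0,0,0],
  [0,0,0,0,0,0],
  [0,0,0,0,0,0],
])

```text
clock: 23.22
ee_pos: [361.6, -281.7, 22.4]
eef_rot: [-6.6, 89.9, -6.2]
force: [0.4, 0.3, -0.4]
finger_gap: 85.8
```

```bash
python3 g.py 362 -282 25
```

```text
t 23.22 p [ 361.6 -281.7   22.4] gap 85.8 F [ 0.4  0.3 -0.4]
rot/0.1: [0.08 0.02 0.  ]
world d [ 0.4 -0.3  2.6] tool/25: [-0.11 -0.01  0.02]
```

Emit:
arm_command([
  [-0.08,0,0,0,0,0],
  [0,0,0,0,0,0],
  [0,0,0,0,0,0],
  [0,0,0,0,0,0],
  [0,0,0,0,0,0],
  [0,0,0,0,0,0],
  [0,0,0,0,0,0],
  [0,0,0,0,0,0],
  [0,0,0,0,0,0],
], grip=0)

```text
clock: 23.97
ee_pos: [362.2, -282.0, 26.3]
eef_rot: [-14.0, 89.8, -13.5]
force: [-0.3, 0.2, -2.1]
finger_gap: 23.6
```

Emit:
arm_command([
  [-0.3,0,0,0,0,0],
  [-0.8,0,0,0,0,0],
  [-1,0,0,0,0,0],
  [-1,0,0,0,0,0],
  [-0.4,0,0,0,0,0],
  [0,0,0,0,0,0],
])

```text
clock: 24.47
ee_pos: [360.0, -281.3, 118.0]
eef_rot: [134.6, 89.9, 135.0]
force: [-0.2, 0.0, -1.9]
finger_gap: 24.0
```

```bash
python3 - <<'E'
from h import *
s,c,R0=wrist("w15")
E
python3 g.py 514.5 381 110; python3 held.py w15 282 290
```

```text
t 24.52 p [ 359.9 -281.1  117.3] gap 23.7 F [-0.3 -0.4 -1.3]
rot/0.1: [ 0.07 -0.01 -0.01]
world d [154.6 662.1  -7.3] tool/25: [ 0.32 26.44  6.37]
tool-x hist [(-22, 308), (-20, 2104), (-18, 201), (-16, 127), (-14, 72), (-12, 59)]
top at tool x -24 [-24.   -0.6  -6.2]
top at tool x -20 [-20.   -0.6  -3.6]
top at tool x -16 [-16.   -0.6  -1. ]
top at tool x -12 [-12.   -0.6   1.5]
```

View pics/w15.png

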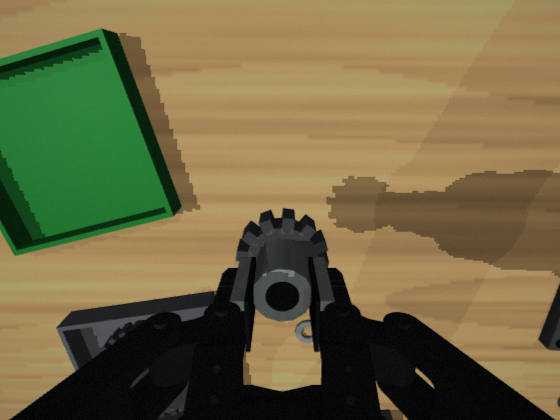

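Emit:
arm_command([
  [0,0.5,0.12,0,0,0],
  [-0.05,1,0.24,0,0,0],
  [-0.05,1,0.24,0,0,0],
  [0,1,0.24,0,0,0],
  [0,1,0.24,0,0,0],
  [0,1,0.24,0,0,0],
  [0,1,0.24,0,0,0],
  [0,1,0.24,0,0,0],
  [0,1,0.24,0,0,0],
  [0,1,0.24,0,0,0],
])

```text
clock: 25.35
ee_pos: [411.6, -38.7, 112.8]
eef_rot: [-175.6, 89.4, -176.0]
force: [1.0, -0.4, -1.6]
finger_gap: 24.0
```

```bash
python3 g.py 515.2 381.1 110
```

```text
t 25.35 p [411.6 -38.7 112.8] gap 24.0 F [ 1.  -0.4 -1.6]
rot/0.1: [-0.05 -0.11  0.01]
world d [103.6 419.8  -2.8] tool/25: [ 0.06 16.81  4.05]
```

Emit:
arm_command([
  [-0.05,1,0.24,0,0,0],
  [-0.05,1,0.24,0,0,0],
  [0,1,0.24,0,0,0],
  [0,1,0.24,0,0,0],
  [0,1,0.24,0,0,0],
  [0,1,0.24,0,0,0],
  [0,1,0.24,0,0,0],
  [0,1,0.24,0,0,0],
  [0,1,0.24,0,0,0],
  [0,1,0.24,0,0,0],
])

```text
clock: 26.18
ee_pos: [467.1, 222.6, 103.5]
eef_rot: [-167.9, 88.4, -168.2]
force: [0.0, -0.7, -2.7]
finger_gap: 23.5
```

```bash
python3 g.py 515.2 381.1 70
```

```text
t 26.18 p [467.1 222.6 103.5] gap 23.5 F [ 0.  -0.7 -2.7]
rot/0.1: [-0.05 -0.27  0.06]
world d [ 48.1 158.5 -33.5] tool/25: [1.25 6.36 1.93]
```

Emit:
arm_command([
  [0,1,0.3,0,-0.25,0],
  [0,1,0.3,0,0,0],
  [0,1,0.3,0,0,0],
  [0,1,0.3,0,0,0],
  [0,1,0.3,0,0,0],
  [0,0.6,0.2,0,0,0],
  [0,0.3,0.1,0,0,0],
  [0,0,0,0,0,0],
  [0,0,0,0,0,0],
])

```text
clock: 26.93
ee_pos: [507.2, 380.6, 88.4]
eef_rot: [-141.2, 88.8, -141.1]
force: [-0.1, -0.4, -1.7]
finger_gap: 23.8
```

```bash
python3 g.py 515.2 381.1 55
python3 - <<'E'
from h import *
wrist("w16")
E
```

```text
t 26.93 p [507.2 380.6  88.4] gap 23.8 F [-0.1 -0.4 -1.7]
rot/0.1: [ 0.02 -0.16  0.13]
world d [  8.    0.5 -33.4] tool/25: [1.33 0.04 0.34]
```

View pics/w16.png

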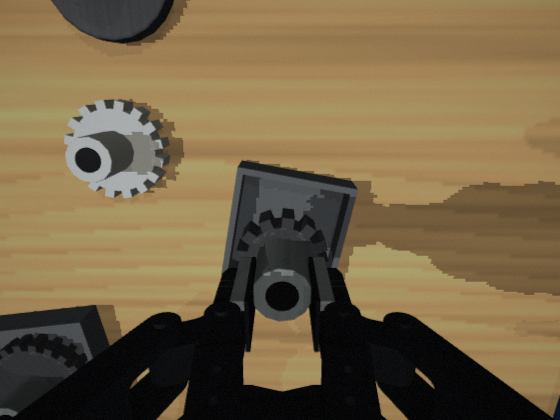

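Emit:
arm_command([
  [0.2,0,0.25,0,-0.16,0.13],
  [0.6,0,0,0,0,0],
  [0.4,0,0,0,0,0],
  [0,0,0,0,0,0],
  [0,0,0,0,0,0],
])

```text
clock: 27.4
ee_pos: [513.3, 372.8, 57.2]
eef_rot: [-107.5, 89.8, -107.8]
force: [0.3, 0.4, -1.0]
finger_gap: 23.7
```

```bash
python3 g.py 515.2 381.1 50
```

```text
t 27.4 p [513.3 372.8  57.2] gap 23.7 F [ 0.3  0.4 -1. ]
rot/0.1: [-0.04 -0.01  0.03]
world d [ 1.9  8.3 -7.2] tool/25: [0.29 0.33 0.08]
```

Emit:
arm_command([
  [0.1,0.3,0.08,0,0,0],
  [0.15,0.05,0,0,0,0],
  [0,0,0,0,0,0],
  [0,0,0,0,0,0],
])

```text
clock: 27.73
ee_pos: [516.2, 381.9, 52.0]
eef_rot: [-88.2, 89.9, -88.5]
force: [-0.1, 0.4, -1.5]
finger_gap: 23.7
```

```bash
python3 g.py 515.2 381.1 29
python3 - <<'E'
from h import *
wrist("w17")
E
```

```text
t 27.73 p [516.2 381.9  52. ] gap 23.7 F [-0.1  0.4 -1.5]
rot/0.1: [-0.06  0.    0.02]
world d [ -1.   -0.8 -23. ] tool/25: [ 0.92 -0.03 -0.04]
```

View pics/w17.png

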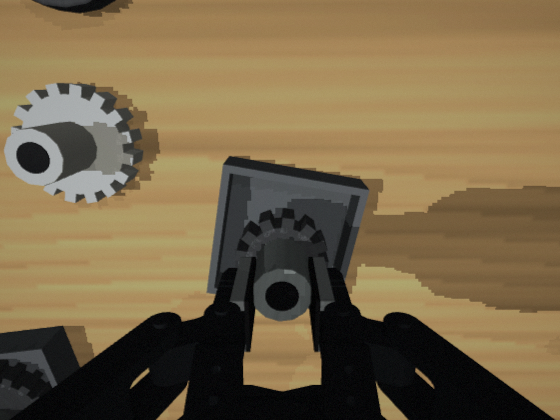

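Emit:
arm_command([
  [0.2,-0.04,-0.04,0,0,0],
  [0.25,0,0,0,0,0],
  [0.25,0,0,0,0,0],
  [0.12,0,0,0,0,0],
  [0,0,0,0,0,0],
])

```text
clock: 28.2
ee_pos: [515.4, 381.2, 30.2]
eef_rot: [-45.8, 89.9, -46.1]
force: [-0.8, 0.2, 5.6]
finger_gap: 23.6
```

```bash
python3 g.py 515.2 381.1 29
```

```text
t 28.2 p [515.4 381.2  30.2] gap 23.6 F [-0.8  0.2  5.6]
rot/0.1: [-0.05  0.01  0.01]
world d [-0.2 -0.1 -1.2] tool/25: [ 0.05 -0.   -0.01]
```

Contact at 5.6 N, so the gear is on the floor. Releasing.

Emit:
arm_command([
  [0.05,0,0,0,0,0],
])

```text
clock: 28.28
ee_pos: [515.4, 381.3, 30.1]
eef_rot: [-44.3, 89.9, -44.6]
force: [-8.8, -6.6, 32.1]
finger_gap: 23.5
```

Emit:
arm_command([
  [0,0,0,0,0,0],
  [0,0,0,0,0,0],
  [0,0,0,0,0,0],
  [0,0,0,0,0,0],
], grip=0.5)

```text
clock: 28.62
ee_pos: [516.1, 381.6, 31.0]
eef_rot: [0.8, 89.9, 0.5]
force: [-0.2, 0.4, 0.0]
finger_gap: 42.6
```

Emit:
arm_command([
  [-0.3,0,0,0,0,0],
  [-0.8,0,0,0,0,0],
  [-1,0,0,0,0,0],
  [-1,0,0,0,0,0],
  [-1,0,0,0,0,0],
  [-0.6,0.5,-0.5,0,0,0],
  [-0.3,0.8,-0.6,0,0,0],
  [0,1,-0.6,0,0,0],
  [0,1,-0.6,0,0,0],
  [0,0.5,-0.3,0,0,0],
])

```text
clock: 29.45
ee_pos: [454.3, 474.3, 166.7]
eef_rot: [-9.3, 89.7, -10.3]
force: [-0.6, 0.8, 0.2]
finger_gap: 42.9
```

Emit:
arm_command([
  [0,1,-0.6,0,0,0],
  [0,1,-0.6,0,0,0],
  [0,1,-0.6,0,0,0],
  [0,1,-0.6,0,0,0],
  [0,0.5,0,0,0,0],
  [0,0,0,0,0,0],
  [0,0,0,0,0,0],
  [0,0,0,0,0,0],
])

```text
clock: 30.12
ee_pos: [392.1, 592.7, 167.1]
eef_rot: [-26.9, 89.6, -27.7]
force: [-0.3, -0.2, -1.0]
finger_gap: 42.7
```

```bash
python3 g.py
python3 - <<'E'
from h import *
from cell import manip
P=dict(pulley=(363.1,281.9),flange=(463.9,-14.8))
for n in ["top","scene"]:
    c=manip.camera(n); cv2.imwrite(f"pics/{n}1.png",c["image"][:,:,::-1]); np.savez(f"{n}1.npz",**c)
    v,u=np.mgrid[:420,:560]; z=c["range_z"]
    Q=np.stack([(u-c["cx"])/c["fx"]*z,(v-c["cy"])/c["fy"]*z,z],-1)
    W=(Q-c["t"])@c["R"]; W[z==0]=np.nan
    for k,x,y in [("s",514.5,380.5),("m",628,-217),("l",646.2,185.7),("L",518,-394),("pulley",363,282),("flange",464,-15)]:
        m=(np.hypot(W[...,0]-x,W[...,1]-y)<30)&(W[...,2]>36)&(W[...,2]<60)
        h=W[m]; print(n,k,m.sum(),h.mean(0).round(1) if m.any() else None, (h.mean(0)[:2]-[x,y]).round(1))
a=cv2.imread("pics/top1.png")[100:330,80:520]; cv2.imwrite("pics/top1c.png",cv2.resize(a,None,fx=1.8,fy=1.8,interpolation=cv2.INTER_CUBIC))
E
```

```text
t 30.12 p [392.1 592.7 167.1] gap 42.7 F [-0.3 -0.2 -1. ]
rot/0.1: [-0.14  0.06  0.03]
top s 105 [514.1 377.2  47.2] [-0.4 -3.3]
top m 100 [ 625.4 -218.1   47.4] [-2.6 -1.1]
top l 97 [646.5 184.3  47.3] [ 0.3 -1.4]
top L 111 [ 517.7 -393.9   46.9] [-0.3  0.1]
top pulley 102 [362.9 279.3  43.7] [-0.1 -2.7]
top flange 93 [462.5 -15.2  44.3] [-1.5 -0.2]
scene s 115 [519.5 382.5  45.8] [5. 2.]
scene m 65 [ 632.2 -213.5   45.9] [4.2 3.5]
scene l 99 [652.6 189.6  46.1] [6.4 3.9]
scene L 59 [ 524.1 -390.    44.3] [6.1 4. ]
scene pulley 80 [367.6 283.4  42.5] [4.6 1.4]
scene flange 64 [468.1 -11.4  42.6] [4.1 3.6]
```

View pics/top1c.png

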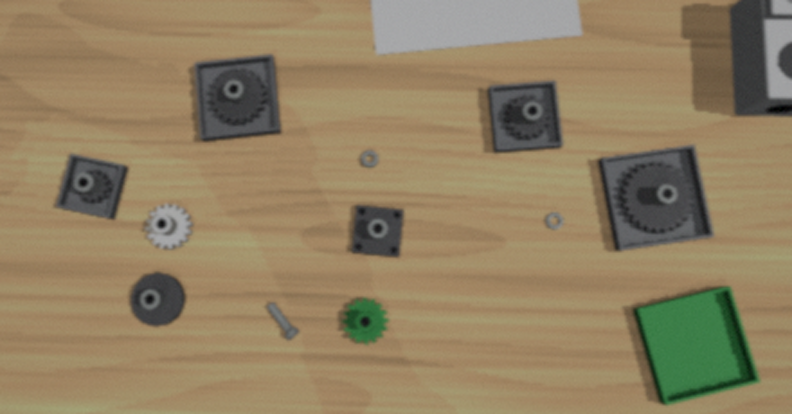

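All four gears sit within about 4 mm of their tray centres. Their hub tops are 2–4 mm above the pulley's and flange's, as the 4 mm tray floor should make them. Pulley and flange are unmoved. Handing in.

```bash
python3 -c "
from cell import manip
print(manip.close_job())"
```

```text
the job is handed in; nothing more can be done
None
```

I picked up each of the four gears by its hub and set it down on the floor of its matching tray. The order was medium, large, largest, small. I released each gear only once the wrist showed floor contact of about 29–38 N. I then moved the arm clear and handed the job in at about 30 s of the 102 s allowed; no verdict is reported.

**Last checks, all passed:**
- **Position:** in the final top view, every gear hub is within about 4 mm of its tray's centre; the limit is 18 mm.
- **Height:** the hub tops measure 47 mm. That is about 3 mm above the pulley's and flange's, close to the 4 mm tray floor, so the gears are seated. They look flat and hub up in the pictures; I did not measure tilt.
- **Pulley and flange:** both are where they started, within about 3 mm.

**Disagreements:**
- The scene camera put objects about 4–7 mm further in +x and 1–4 mm further in +y than where I had them. I relied on the top camera, because the wrist camera agreed with it to about 1 mm on the hubs.
- My two-view heights came out low: 36–40 mm for the 44 mm hubs and 4–7 mm for the 22 mm tray rims. The rims were probably off because I picked their corners by eye. I used the depth readings instead, which gave 42–44 mm and about 22 mm.
- The gripper showed about 23.6 mm on the 26 mm hubs.

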